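# Nest the stacking dipping cups, set the straight beaker apart

### The job

A straight-sided beaker has been stood on top of the olive stacking cups, where it cannot nest: take it off and stand it, mouth up, wholly on the round cork mat beside the other straight beaker. Then take the two matching stacking cups off the sloping drainer and nest them one over the other, foot up and fully home, on that stack, lowering every piece gently rather than dropping it. Leave the ramekin and the square pot on the drainer, and do not disturb the standing stack, the other beaker, the lidded jar or the hydrometer.

Things in the scene. Friction and masses are not known exactly. Their poses are not given: they have to be found in the camera images.
- drainer: fixed wooden draining board, 330 mm wide (y), 115 mm deep (x), rising at 30 degrees along its own +x to 97 mm above the shelf; a 16 mm lip runs along its low front edge. Four pieces stand along the lip mouth down, so their axes lean 30 degrees towards the drainer's own -x, 76 mm or more apart. Left or right of the lane, turned a little. Origin: centre of its footprint, on the shelf (22 mm above the work surface)
- cup_a: stacking glaze-dipping cup, glossy olive ceramic, mouth down, foot up, 80 mm high, 130 g. From the mouth: collar 72 mm across to height 26 mm, flat shoulder, cone 58 to 43 mm across (26 to 62 mm), straight round foot. Mouth 65 mm inside. Nested fully over another it sits 26 mm higher, rim on shoulder, 1.5 to 2.5 mm play. On the drainer. Origin: centre of mouth plane; z from mouth to foot
- cup_a_foot (a point): centre of the flat end of cup_a's foot, 80 mm along z from its origin, a pale unglazed disc. The foot is a straight cylinder 36 mm in diameter and 18 mm long: a good place to grip. Axes as the cup's
- cup_b: second stacking cup, identical to cup_a in every way; also on the drainer, its z axis leaning 30 degrees. Origin: centre of the mouth plane
- ramekin: odd piece: straight-sided round olive ramekin, mouth down, 72 mm diameter, 50 mm high; starts on the drainer, to be left there. Origin: centre of its mouth plane, z from mouth to base
- square_pot: odd piece: square tapered dark-olive pot, mouth down, 66 mm wide at the mouth, 48 mm at the base on top, 66 mm high; starts on the drainer, to be left there. Origin: centre of its mouth plane, z from mouth to base
- ware_board: fixed oak board 260 mm (x) by 320 mm (y), 12 mm thick, on the half of the work area where the drainer is not; carries the stack at one end and the cork mat at the other. Origin: centre of its underside, on the shelf surface 22 mm above the work surface. Beyond all that is handled (x over 0.74 m) are a clamped plaster mould, up to 125 mm high, and a low tin flap; a flat stirring stick lies close to the robot
- stack_base: lowest cup of the stack, same shape as cup_a, loose, mouth down and upright on the ware board (34 mm above the work surface). Origin: centre of its mouth plane
- stack_top: same shape as cup_a, already nested on stack_base, 26 mm higher; its foot tops the stack at 106 mm above the ware board. Origin: centre of its mouth plane
- beaker: straight-sided olive beaker, mouth up, 54 mm outside diameter, 75 mm high, wall 3.5 mm, 120 g; starts standing free on the foot of stack_top. Origin: centre of its underside; z up to the mouth
- cork_mat: fixed round cork mat, 160 mm diameter, 4 mm thick, on the ware board; its top is 38 mm above the work surface. Origin: centre of its underside
- mat_beaker: beaker like the one above, standing mouth up on the cork mat, its axis about 40 mm from the mat's centre on any side. Origin: centre of its underside
- bisque_jar: bystander: chalky white lidded jar, 84 mm diameter, 122 mm high with its knob, standing on the shelf in the lane between drainer and ware board. Origin: centre of its underside
- hydrometer: bystander: chrome hydrometer in a clear tube, tube 37 mm diameter and foot 68 mm, 240 mm high over all, standing on the shelf in the same lane, in front of or behind the jar. Origin: centre of its underside

How it is judged:
By the outcome, as a careful person would: the job done as asked, in the order asked, and still so for the second after the job is handed in, with the robot touching nothing.
It also fails if it takes over 72 s, if anything falls off the work surface, if the arm or the gripper's body presses on something with over 40 N, if the wrist force passes 120 N, or if a joint passes its speed limit or range.

### The arm

A 6-joint arm with a two-finger parallel gripper is mounted at the origin on the work surface. World frame = base frame: x ahead of the robot, y to its left, z up, the work surface at z = 0. Lengths are in mm, angles in rad, forces in N, time in s.
With the tool pointing down it reaches from about 400 to 825 mm from the base axis. Payload 7 kg.
Tool frame: the origin (TCP) lies at the very end of the fingers, on their centre line; the grasp point (between the pads) lies 19 mm behind it; z points along the fingers, y is the direction in which the jaws open and shut (so a half turn about z gives the same grasp; the last joint's range is limited). The gripper opens to 88 mm and grips with 3 to 60 N. Pads are 19 mm wide; open, the fingers measure 130 mm over their backs; the gripper's body (78 mm by 193 mm) begins 47 mm behind the grasp point.
Start: joints at [-0.887, 0.359, 0.012, 0, -1.224, -0.288], TCP at [260.216, -622.802, 192.461] pointing down, gripper open.
Joint ranges: [-3.07, 3.07], [-1.43, 2.12], [-1.02, 1.25], [-3.03, 1.67], [-3.05, -0], [-3.03, 3.03]. Speed limits (rad/s): [2.39, 2.39, 3.01, 3.14, 3.14, 3.14].

### API

Orientations are given as a unit quaternion [x, y, z, w].
In Python, from plant import bot gives the robot as it stands. Calls block until the motion is done:
- bot.move_ptp(position, orientation): joint-space move of the TCP to a pose.
- bot.line_to(position, velocity=150, ori=None): straight line of the TCP; ori=None keeps the orientation; velocity is the mean speed in mm/s.
- bot.move_joints(angles): joint-space move.
- bot.move_gripper(opening, force=None): finger opening in mm; force is the grip in N (None keeps the last); returns when the fingers have stopped.
- bot.pause(seconds).
- bot.solve_ik(position, orientation): joint angles nearest the present ones, or None.
- bot.read_state(): the state.
- bot.camera(name): name is "side" or "top" or "wrist"; returns the picture (384x512x3 uint8, red, green, blue); there is no depth.
- bot.get_calibration(name): a dict with "fx", "fy", "cx", "cy" (pixels), "distortion" ([k1, k2, p1, p2, k3] as OpenCV has them; the pictures are not rectified), "view" (4x4, takes a point from world to camera coordinates); the wrist camera has in their place "T_tool_cam" (4x4, takes a point from camera to tool coordinates, whose origin is the TCP and whose axes are the flange's). Camera axes: x right, y up, looking along -z (the intrinsics and any distortion apply to the point x, -y, -z); pixel columns grow to the right and rows downward; lengths in mm; the calibration is good to about 2 mm. A picture is of the moment at which its call begins: read the wrist's pose just before it. get_calibration takes no time and is no camera call.
A pose or a line that the arm cannot do raises bot.Unreachable and nothing moves.
- bot.close_job(): hands the job in, once; it reports no verdict.
The state is a dict: "t": time; "joint_pos": joint angles; "qvel": joint speeds; "tau": joint torques, N m; "tcp_pos": TCP position; "eef_rot": TCP orientation; "contact_force": force on the tool from outside, world axes, zero at the start; "moment": the same for the moment, N m; "width": finger opening in mm.
Only numpy, scipy, OpenCV 4.12 (cv2) and the standard library are available. Lean on these libraries where they do the work, as an engineer would, in place of code of your own. Each camera call takes 0.05 s, during which the arm holds its last target.

## Working session

There is one attempt and no reset: what is moved stays moved. The work goes in short steps, each a Python script; the robot and the scene stay as the last script left them, time stands still between calls to the robot, and variables do not carry over. Pictures are saved under pics/ and viewed, and the job is handed in when it is done.

```bash
ls; mkdir -p pics; python3 - <<'E'
from plant import bot
import cv2, numpy as np
for n in ("side","top","wrist"):
    im=bot.camera(n); cv2.imwrite(f"pics/{n}0.png",im[:,:,::-1]); 
    c=bot.get_calibration(n); print(n,{k:np.round(v,4).tolist() for k,v in c.items()})
s=bot.read_state(); print(s)
E
```

```text
pics
side {'fx': 357.1817, 'fy': 357.1817, 'cx': 252.2795, 'cy': 186.5961, 'distortion': [-0.017, 0.0, 0.0, 0.0, 0.0], 'view': [[-0.9869, -0.1603, -0.0174, 561.0917], [0.0958, -0.6699, 0.7362, -151.9297], [-0.1296, 0.725, 0.6765, -992.7122], [0.0, 0.0, 0.0, 1.0]]}
top {'fx': 408.5314, 'fy': 408.5314, 'cx': 255.8345, 'cy': 187.7104, 'distortion': [-0.1189, 0.0, 0.0, 0.0, 0.0], 'view': [[0.0082, -1.0, 0.004, -18.7802], [0.9855, 0.0087, 0.1693, -577.936], [-0.1693, 0.0026, 0.9856, -1264.7726], [0.0, 0.0, 0.0, 1.0]]}
wrist {'fx': 294.8903, 'fy': 294.8903, 'cx': 255.3645, 'cy': 190.9743, 'distortion': [-0.0704, 0.0, 0.0, 0.0, 0.0], 'T_tool_cam': [[0.0004, 0.9631, 0.2692, 71.6514], [1.0, -0.0003, -0.0006, -1.0195], [-0.0005, 0.2692, -0.9631, -191.9301], [0.0, 0.0, 0.0, 1.0]]}
{'t': 0.15, 'joint_pos': array([-8.86919064e-01,  3.59233757e-01,  1.12944044e-02, -2.14601824e-04,
       -1.22414101e+00, -2.88106172e-01]), 'qvel': array([-1.43385149e-04, -1.31758096e-03,  2.98537727e-03, -8.08657471e-04,
        2.18499598e-05,  4.30616436e-04]), 'tau': array([-1.17339638e-03, -5.83273566e+01,  2.93292618e+01,  7.00132772e+00,
        8.77355633e-03, -1.15846142e-04]), 'tcp_pos': array([ 260.02816605, -622.4599492 ,  191.74871748]), 'eef_rot': array([-1.96560732e-01,  9.80491436e-01,  6.14808181e-04, -2.10665901e-04]), 'contact_force': array([ 0.33906622, -0.45551339, -0.17434543]), 'moment': array([ 0.01632903, -0.02675198, -0.05087287]), 'width': 87.51505528359245}
```

View pics/side0.png

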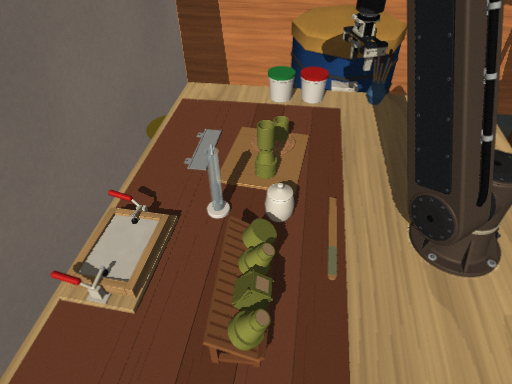

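View pics/top0.png

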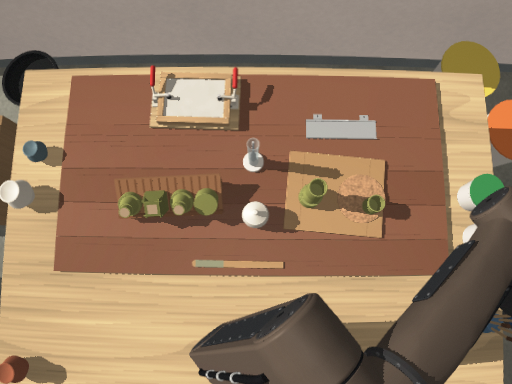

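View pics/wrist0.png

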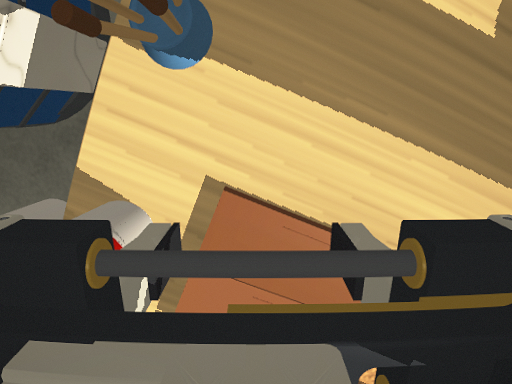

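The side and top views show, from left to right on the drainer, cup (top ≈(130,205)), square pot (155,203), cup (181,203) and ramekin (206,201). The stack with the beaker is at ≈(313,190). The cork mat is at ≈(362,198) with its beaker at (374,204). Zooming in next.

```bash
cat > h.py <<'E'
import cv2, numpy as np
from scipy.spatial.transform import Rotation as R
F=np.diag([1.,-1.,-1.])
def K(c): return np.array([[c["fx"],0,c["cx"]],[0,c["fy"],c["cy"]],[0,0,1.]])
def wristview(c,st):
    T=np.eye(4); T[:3,:3]=R.from_quat(st["eef_rot"]).as_matrix(); T[:3,3]=st["tcp_pos"]
    return np.linalg.inv(T@np.asarray(c["T_tool_cam"]))
def ray(c,uv,view=None):
    V=np.asarray(c["view"] if view is None else view)
    n=cv2.undistortPoints(np.array([[uv]],float),K(c),np.array(c["distortion"],float))[0,0]
    d=V[:3,:3].T@(F@np.array([n[0],n[1],1.])); o=-V[:3,:3].T@V[:3,3]
    return o,d/np.linalg.norm(d)
def onz(c,uv,z,view=None):
    o,d=ray(c,uv,view); return o+d*(z-o[2])/d[2]
def proj(c,P,view=None):
    V=np.asarray(c["view"] if view is None else view)
    P=np.atleast_2d(P).astype(float); q=(V[:3,:3]@P.T).T+V[:3,3]; q=q@F
    return cv2.projectPoints(q,np.zeros(3),np.zeros(3),K(c),np.array(c["distortion"],float))[0][:,0]
def tri(rs):
    A=np.zeros((3,3));b=np.zeros(3)
    for o,d in rs:
        M=np.eye(3)-np.outer(d,d);A+=M;b+=M@o
    p=np.linalg.solve(A,b); return p,[float(np.linalg.norm((np.eye(3)-np.outer(d,d))@(p-o))) for o,d in rs]
E
python3 - <<'E'
import cv2
t=cv2.imread("pics/top0.png");s=cv2.imread("pics/side0.png")
def z(im,x,y,w,h,n,k):
    cv2.imwrite(f"pics/{n}.png",cv2.resize(im[y:y+h,x:x+w],None,fx=k,fy=k,interpolation=cv2.INTER_CUBIC))
z(t,105,165,130,60,"tz1",6);z(t,280,145,112,95,"tz2",6)
z(s,200,210,90,155,"sz1",3.8);z(s,210,105,110,85,"sz2",7)
E
```

```text
(no output)
```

View pics/tz1.png

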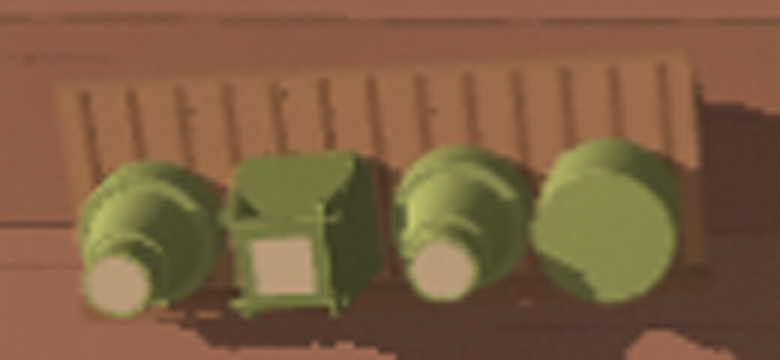

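View pics/tz2.png

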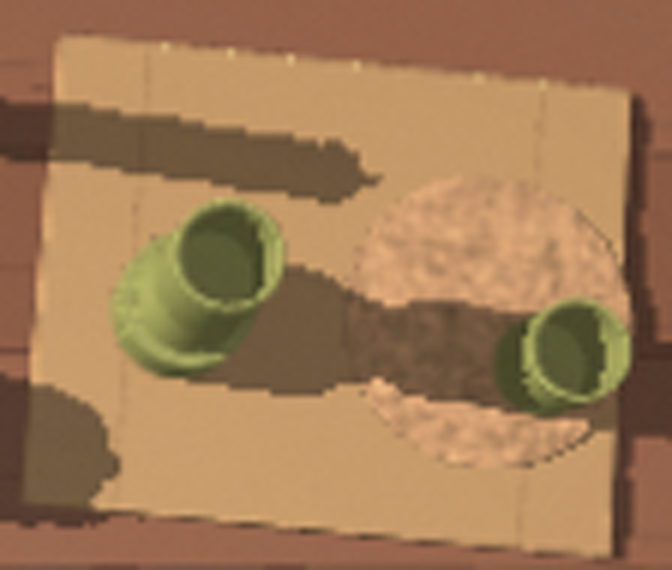

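View pics/sz1.png

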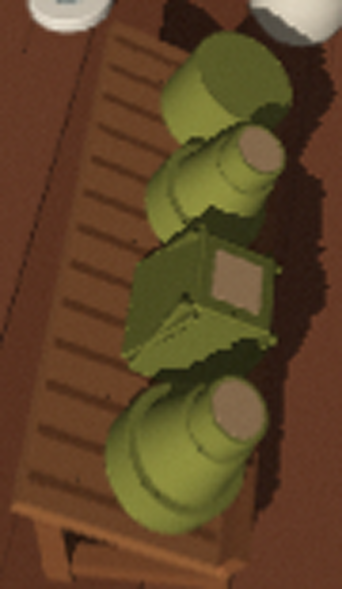

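View pics/sz2.png

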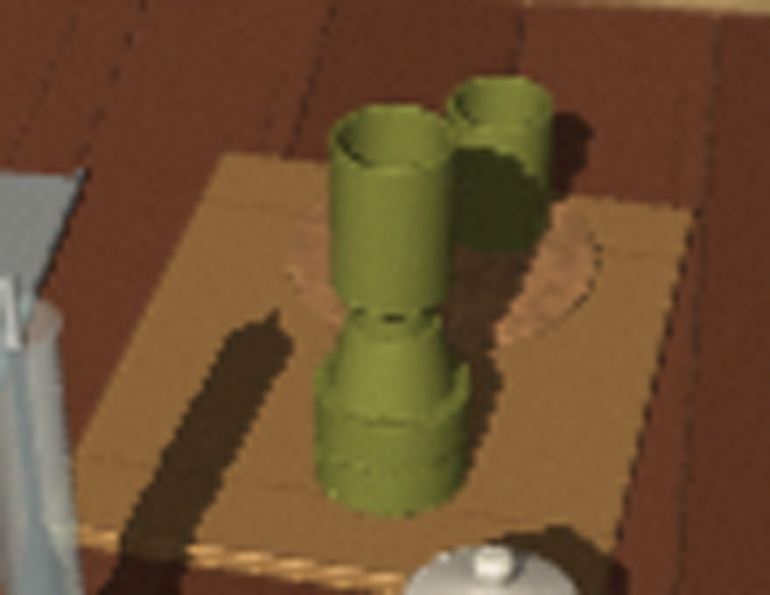

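```bash
cat > loc0.py <<'E'
from h import *; from plant import bot
T=bot.get_calibration("top");S=bot.get_calibration("side")
t=cv2.imread("pics/top0.png");s=cv2.imread("pics/side0.png")
def tz(x,y,k,ox,oy): return (ox+(x+.5)/k-.5, oy+(y+.5)/k-.5)
def blobs(im,box):
    x,y,w,h=box; c=im[y:y+h,x:x+w]
    lab=cv2.cvtColor(c,cv2.COLOR_BGR2HSV); 
    m=((lab[:,:,0]<17)&(c[:,:,0]>105)).astype(np.uint8)
    n,l,st,ce=cv2.connectedComponentsWithStats(m)
    return [(ce[i]+[x,y],st[i,4],st[i,2:4]) for i in range(1,n) if st[i,4]>25]
print("top",blobs(t,(105,185,130,40)));print("side",blobs(s,(200,220,90,145)))
for nm,a,b,z in (("beaker",tz(230,256,6,280,145),tz(392,138,7,210,105),215),("matb",tz(578.5,352,6,280,145),tz(500,103,7,210,105),113)):
    print(nm,onz(T,a,z),onz(S,b,z),tri([ray(T,a),ray(S,b)]))
# mat outline points (top zoom) by hand
pts=[tz(x,y,6,280,145) for x,y in [(352,268),(380,215),(430,184),(490,177),(550,190),(590,217),(615,250),(378,392),(410,432),(450,458),(490,467),(540,458),(590,428)]]
P=np.array([onz(T,p,38)[:2] for p in pts])
A=np.c_[2*P,np.ones(len(P))];q=np.linalg.lstsq(A,(P**2).sum(1),rcond=None)[0]
print("mat",q[:2],np.sqrt(q[2]+q[:2]@q[:2]))
for p in [(62,37),(632,90),(612,556),(22,500)]: print("board",onz(T,tz(*p,6,280,145),34))
for p in [(57,88),(686,53),(705,265)]: print("drainer",onz(T,tz(*p,6,105,165),119 if p[1]<100 else 40))
E
python3 loc0.py
```

```text
top [(array([152.08108108, 209.01351351]), np.int32(74), array([9, 9], dtype=int32)), (array([178.12727273, 209.52727273]), np.int32(55), array([9, 8], dtype=int32)), (array([124.2745098 , 211.90196078]), np.int32(51), array([8, 8], dtype=int32))]
side []
beaker [ 552.47563983 -188.17655937  215.        ] [ 555.14037427 -185.65981304  215.        ] (array([ 554.18958827, -188.51131817,  212.9447982 ]), [1.3357591523892693, 1.3357591523891648])
matb [ 521.92860746 -383.57076072  113.        ] [ 525.79778045 -382.59025041  113.        ] (array([ 524.01530149, -384.01128991,  111.84621002]), [1.913506312453284, 1.9135063124535125])
mat [ 550.76858558 -359.00336436] 79.7056123640184
board [ 705.95348501 -125.80160983   34.        ]
board [ 679.87594704 -444.37979818   34.        ]
board [ 421.73021801 -421.95818414   34.        ]
board [ 450.67005987 -102.87869412   34.        ]
drainer [588.78816273 425.38332795 119.        ]
drainer [609.53923094  99.80970433 119.        ]
drainer [510.10690265  94.02430969  40.        ]
```

```bash
cat > loc1.py <<'E'
from h import *; from plant import bot
T=bot.get_calibration("top");S=bot.get_calibration("side")
t=cv2.imread("pics/top0.png");s=cv2.imread("pics/side0.png")
def blobs(im,box,f):
    x,y,w,h=box; c=im[y:y+h,x:x+w].astype(int)
    m=f(c).astype(np.uint8)
    n,l,st,ce=cv2.connectedComponentsWithStats(m,connectivity=4)
    return [(np.round(ce[i]+[x,y],2),st[i,4],st[i,2:4]) for i in range(1,n) if st[i,4]>25]
for th in (90,100,110):
  print(th,"top",blobs(t,(105,185,130,40),lambda c:(c[...,2]-c[...,1]>15)&(c[...,0]>th)&(c[...,1]>130)))
  print("side",blobs(s,(200,220,90,145),lambda c:(c[...,2]-c[...,1]>8)&(c[...,0]>th-20)))
for x,y in [(262,150),(238,408),(240,280)]:
    print(s[int(210+y/3.8),int(200+x/3.8)])
print(s[270,225],t[209,178])
# bystanders
print("hyd",onz(T,(253.5,162),25),"jar",onz(T,(256,214),70))
E
python3 loc1.py
```

```text
90 top [(array([151.66, 208.9 ]), np.int32(87), array([10,  9], dtype=int32)), (array([178.33, 209.38]), np.int32(72), array([10, 10], dtype=int32)), (array([123.81, 212.11]), np.int32(72), array([10,  9], dtype=int32))]
side [(array([268.01, 248.94]), np.int32(80), array([11, 11], dtype=int32)), (array([261.78, 283.67]), np.int32(138), array([12, 16], dtype=int32)), (array([262.02, 317.37]), np.int32(133), array([13, 14], dtype=int32))]
100 top [(array([151.71, 208.88]), np.int32(86), array([10,  9], dtype=int32)), (array([178.21, 209.4 ]), np.int32(68), array([10,  9], dtype=int32)), (array([123.84, 212.07]), np.int32(68), array([10,  9], dtype=int32))]
side []
110 top [(array([151.78, 209.  ]), np.int32(81), array([10,  9], dtype=int32)), (array([178.18, 209.57]), np.int32(61), array([9, 8], dtype=int32)), (array([123.98, 212.11]), np.int32(63), array([9, 9], dtype=int32))]
side []
[ 73 104 129]
[ 74 103 129]
[ 75 104 131]
[32 55 89] [122 155 185]
hyd [668.63946797  -5.47847738  25.        ] jar [490.97935359 -15.00460871  70.        ]
```

```bash
cat > loc2.py <<'E'
from h import *; from plant import bot
T=bot.get_calibration("top");S=bot.get_calibration("side")
for n,a,b in (("R",(178.3,209.4),(268.,248.94)),("L",(123.8,212.1),(262.02,317.37)),("pot",(151.7,208.9),(261.78,283.67))):
    p,e=tri([ray(T,a),ray(S,b)]);print(n,p.round(1),np.round(e,2),onz(T,a,143).round(1))
# beaker reach and orientations
Q=lambda zt,yt:R.from_matrix(np.c_[np.cross(yt,zt),yt,zt]).as_quat()
z=np.array([0,0,-1.])
for ang in (0,45,90,-45):
    y=np.array([np.cos(np.radians(ang)),np.sin(np.radians(ang)),0])
    for sg in (1,-1):
        for p in ([553,-187,300],[580,-332,300]):
            j=bot.solve_ik(p,Q(z,sg*y)); print(ang,sg,p,None if j is None else np.round(j,2))
E
python3 loc2.py
```

```text
R [494.7 215.1 147.5] [0.58 0.58] [494.6 216.  143. ]
L [484.8 378.7 148.2] [0.8 0.8] [484.5 380.4 143. ]
pot [496.8 297.9 135.6] [0.74 0.74] [495.2 296.  143. ]
0 1 [553, -187, 300] None
0 1 [580, -332, 300] [-0.23  0.3   0.17  0.   -1.44 -2.91]
0 -1 [553, -187, 300] [ 0.01  0.16 -0.02  0.   -1.4  -0.01]
0 -1 [580, -332, 300] [-0.23  0.3   0.17  0.   -1.44  0.23]
45 1 [553, -187, 300] [ 0.01  0.16 -0.02  0.   -1.4  -2.36]
45 1 [580, -332, 300] [-0.23  0.3   0.17  0.   -1.44 -2.13]
45 -1 [553, -187, 300] [ 0.01  0.16 -0.02  0.   -1.4   0.78]
45 -1 [580, -332, 300] [-0.23  0.3   0.17  0.   -1.44  1.01]
90 1 [553, -187, 300] [ 0.01  0.16 -0.02  0.   -1.4  -1.58]
90 1 [580, -332, 300] [-0.23  0.3   0.17  0.   -1.44 -1.34]
90 -1 [553, -187, 300] [ 0.01  0.16 -0.02  0.   -1.4   1.56]
90 -1 [580, -332, 300] [-0.23  0.3   0.17  0.   -1.44  1.8 ]
-45 1 [553, -187, 300] [ 0.01  0.16 -0.02  0.   -1.4   2.35]
-45 1 [580, -332, 300] [-0.23  0.3   0.17  0.   -1.44  2.58]
-45 -1 [553, -187, 300] [ 0.01  0.16 -0.02  0.   -1.4  -0.79]
-45 -1 [580, -332, 300] [-0.23  0.3   0.17  0.   -1.44 -0.56]
```

```bash
cat >> h.py <<'E'
def quat(zt,yt):
    zt=np.array(zt,float);zt/=np.linalg.norm(zt);yt=np.array(yt,float);yt-=zt*(yt@zt);yt/=np.linalg.norm(yt)
    return R.from_matrix(np.c_[np.cross(yt,zt),yt,zt]).as_quat()
def down(deg): a=np.radians(deg); return quat([0,0,-1],[np.cos(a),np.sin(a),0])
def shot(bot,n):
    st=bot.read_state(); im=bot.camera("wrist")[:,:,::-1].copy(); cv2.imwrite(f"pics/{n}.png",im)
    np.savez(f"pics/{n}.npz",tcp=st["tcp_pos"],q=st["eef_rot"]); return im,wristview(bot.get_calibration("wrist"),st)
def load(bot,n):
    d=np.load(f"pics/{n}.npz"); return cv2.imread(f"pics/{n}.png"),wristview(bot.get_calibration("wrist"),dict(tcp_pos=d["tcp"],eef_rot=d["q"]))
E
python3 - <<'E'
from h import *; from plant import bot
q=down(135)
print(bot.solve_ik([553,-187,320],q))
bot.move_ptp([553,-187,320],q)
bot.pause(.3)
shot(bot,"w1"); print(bot.read_state()["t"],bot.read_state()["tcp_pos"],bot.read_state()["contact_force"])
E
```

```text
[ 0.00869281  0.15321244  0.02078993  0.         -1.43837382 -0.79409098]
2.45 [ 552.89288287 -187.36673329  319.88183896] [-0.34806401  0.47095298  0.44204112]
```

View pics/w1.png

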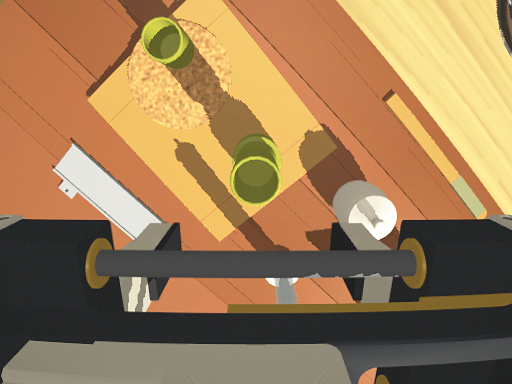

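The wrist view shows the beaker rim centred at about (256,181), the mat at (180,75) and the mat beaker rim at (162,38). I'll fit these more precisely.

```bash
python3 - <<'E'
from h import *; from plant import bot
im,V=load(bot,"w1");c=bot.get_calibration("wrist")
a=im[125:225,210:310];b=im[10:140,110:240]
a=cv2.resize(a,None,fx=4,fy=4,interpolation=cv2.INTER_CUBIC);b=cv2.resize(b,None,fx=4,fy=4,interpolation=cv2.INTER_CUBIC)
o=np.zeros((520,760+200,3),np.uint8)[:, :800];o=np.zeros((520,924,3),np.uint8);o[:400,:400]=a;cv2.imwrite("pics/w1z.png",o[:400,:400]);
# outer rim = convex lower boundary; use hull extremes by mask
h=cv2.cvtColor(im,cv2.COLOR_BGR2HSV);m=((h[...,0]>22)&(h[...,0]<42)&(h[...,1]>110)).astype(np.uint8)
cv2.imwrite("pics/w1m.png",m*255)
for P in ([553,-187,215],[552,-188,215],[554,-188.5,215]): print(proj(c,P,V))
for nm,P,r in (("b",[553,-187.5,215],27),("m",[523,-384,113],27),("mat",[551,-359,38],80)):
    th=np.linspace(0,6.28,60);C=np.array([[P[0]+r*np.cos(t),P[1]+r*np.sin(t),P[2]] for t in th])
    cv2.polylines(im,[np.int32(np.round(proj(c,C,V)*16))],True,(0,0,255),1,shift=4)
cv2.imwrite("pics/w1o.png",cv2.resize(im[:230,80:320],None,fx=2.5,fy=2.5,interpolation=cv2.INTER_CUBIC))
E
```

```text
[[256.63849409 181.23540681]]
[[256.63964794 179.90664693]]
[[254.93125784 180.90427801]]
```

View pics/w1z.png

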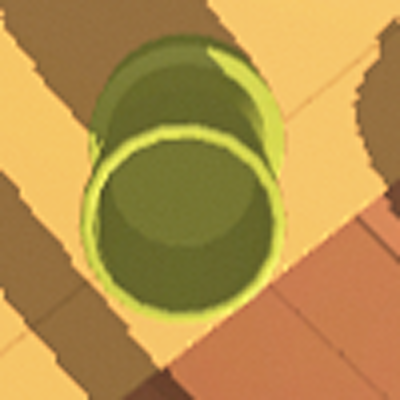

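View pics/w1o.png

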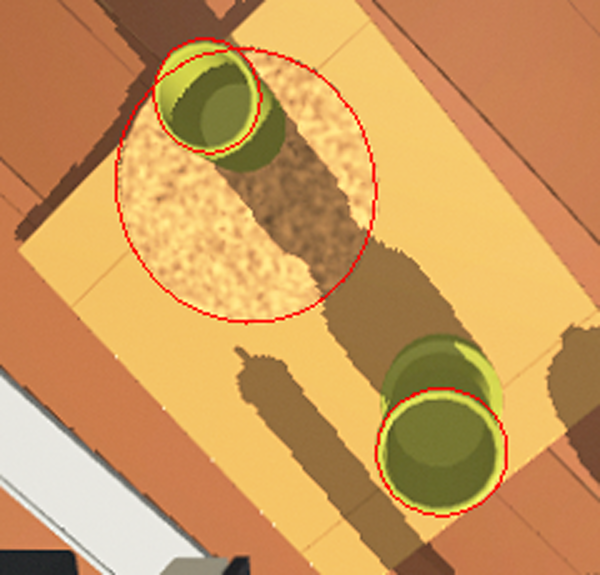

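```bash
python3 - <<'E'
from h import *; from plant import bot
im,V=load(bot,"w1");c=bot.get_calibration("wrist")
p=onz(c,(255.25,180.4),215,V);print(p)
x,y=p[0],p[1]
bot.line_to([x,y,178],velocity=120)
bot.pause(.2)
s=bot.read_state();print(s["tcp_pos"],s["contact_force"])
bot.move_gripper(60,force=15)
bot.move_gripper(50,force=15)
s=bot.read_state();print(s["width"],s["contact_force"],s["t"])
t=bot.camera("side");cv2.imwrite("pics/s1.png",cv2.resize(t[70:220,180:340,::-1],None,fx=4,fy=4))
bot.line_to([x,y,190],velocity=40)
bot.pause(.2)
s=bot.read_state();print(s["width"],s["contact_force"],s["t"])
E
```

```text
[ 553.38705731 -188.64596744  215.        ]
[ 553.66039906 -188.67435234  178.5798488 ] [ 1.07842622  0.0283846  -0.17339879]
52.39259008470446 [-1.1703702   0.32072313  0.15839275] 5.0167
52.228544458571754 [ 0.66435982 -0.41148399 -1.11426123] 5.7167
```

View pics/s1.png

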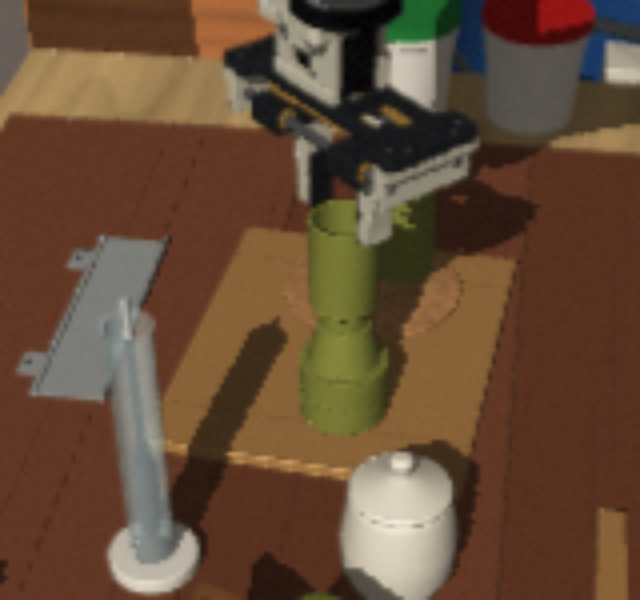

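The beaker is held (width 52 mm, weight −1.1 N) and the stack still stands. Now carrying it to the mat.

```bash
cat >> h.py <<'E'
def lower(bot,x,y,z0,z1,step=0.8,thr=2.5,v=25):
    """step down until the upward force grows by thr"""
    bot.pause(.15); f0=np.mean([bot.read_state()["contact_force"][2] for _ in range(3)]); z=z0
    while z>z1:
        z=max(z-step,z1); bot.line_to([x,y,z],velocity=v)
        f=bot.read_state()["contact_force"][2]
        if f-f0>thr: break
    return z,f-f0
E
python3 - <<'E'
from h import *; from plant import bot
q=down(135); x,y=580.5,-332.5
p=bot.read_state()["tcp_pos"]
bot.line_to([p[0],p[1],225],velocity=150)
bot.line_to([x,y,190],velocity=160)
bot.line_to([x,y,84],velocity=110)
s=bot.read_state();print(s["t"],s["tcp_pos"],s["width"])
print(lower(bot,x,y,84,73))
s=bot.read_state();print(s["t"],s["tcp_pos"],s["contact_force"])
t=bot.camera("side");cv2.imwrite("pics/s2.png",cv2.resize(t[70:220,180:340,::-1],None,fx=4,fy=4))
E
```

```text
8.3083 [ 581.06408335 -332.74268461   84.86395145] 52.184512027652715
(75.20000000000003, np.float64(7.109738784509286))
11.2083 [ 580.68627277 -332.57245873   76.004517  ] [-2.01310035  1.15528195  5.94028657]
```

View pics/s2.png

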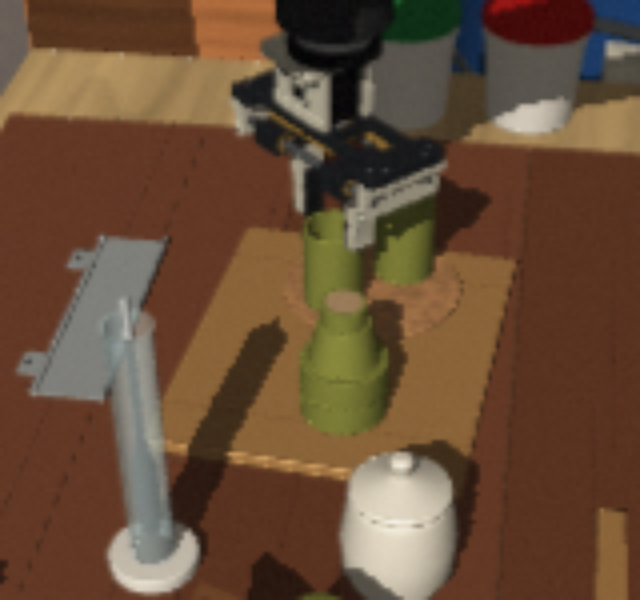

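```bash
python3 - <<'E'
from h import *; from plant import bot
bot.move_gripper(70)
p=bot.read_state()["tcp_pos"]
bot.line_to([p[0],p[1],130],velocity=80)
bot.line_to([555,-230,300],velocity=200)
bot.pause(.2)
shot(bot,"w2"); s=bot.read_state();print(s["t"],s["tcp_pos"],s["joint_pos"])
t=bot.camera("top")[:,:,::-1];cv2.imwrite("pics/t2.png",t);t=bot.camera("side")[:,:,::-1];cv2.imwrite("pics/s3.png",t)
# IK study
psi=np.radians(3.5);dx=np.array([np.cos(psi),np.sin(psi),0]);dy=np.array([-np.sin(psi),np.cos(psi),0])
ax=-0.5*dx+np.array([0,0,np.cos(np.pi/6)])
for n,f in (("R",[494.7,215.1,147.5]),("L",[484.8,378.7,148.2])):
  for nm,yv in (("y",dy),("-y",-dy),("x",np.cross(dy,ax)),("-x",-np.cross(dy,ax))):
    for h in (-17,80):
        j=bot.solve_ik(np.array(f)+ax*h,quat(-ax,yv));print(n,nm,h,None if j is None else j.round(2))
for a in (90,-90,0,180): 
    j=bot.solve_ik([553,-188,270],down(a));print(a,None if j is None else j.round(2))
E
```

```text
14.0583 [ 554.79286091 -230.32603609  299.05033369] [-6.85704788e-02  1.88967847e-01  1.88497046e-02 -6.85321790e-05
 -1.40223836e+00 -7.17448621e-01]
R y -17 None
R y 80 None
R -y -17 None
R -y 80 [ 1.14 -0.25 -0.96  0.72 -0.73 -0.03]
R x -17 None
R x 80 [ 1.14 -0.25 -0.96  0.72 -0.73  1.54]
R -x -17 None
R -x 80 [ 1.14 -0.25 -0.96  0.72 -0.73 -1.6 ]
L y -17 [ 1.11  0.12 -0.9   1.06 -0.52  2.73]
L y 80 [ 1.32 -0.02 -0.78  0.74 -0.78  2.92]
L -y -17 [ 1.11  0.12 -0.9   1.06 -0.52 -0.41]
L -y 80 [ 1.32 -0.02 -0.78  0.74 -0.78 -0.22]
L x -17 [ 1.11  0.12 -0.9   1.06 -0.52  1.16]
L x 80 [ 1.32 -0.02 -0.78  0.74 -0.78  1.35]
L -x -17 [ 1.11  0.12 -0.9   1.06 -0.52 -1.98]
L -x 80 [ 1.32 -0.02 -0.78  0.74 -0.78 -1.79]
90 [ 0.01  0.17 -0.07  0.   -1.33 -1.58]
-90 [ 0.01  0.17 -0.07  0.   -1.33  1.56]
0 None
180 [ 0.01  0.17 -0.07  0.   -1.33 -0.01]
```

View pics/w2.png

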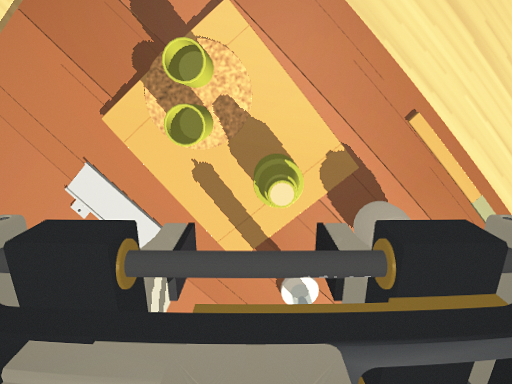

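View pics/t2.png

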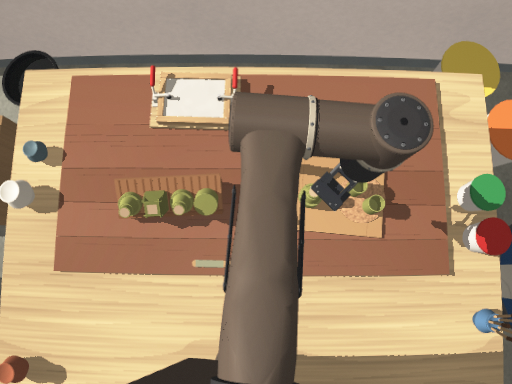

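The wrist view shows the freed stack foot at about (281,194), with both beakers on the mat at (187,62) and (187,125). I'll locate the foot and check which tilts the arm can reach.

```bash
python3 - <<'E'
from h import *; from plant import bot
im,V=load(bot,"w2");c=bot.get_calibration("wrist")
h=cv2.cvtColor(im,cv2.COLOR_BGR2HSV)
print(im[194,281],h[194,281],im[175,272],h[175,272],im[195,310])
sub=im[170:215,255:310].astype(int);m=((sub[...,2]-sub[...,1]>5)&(sub[...,2]>200)&(sub[...,0]>120)).astype(np.uint8)
n,l,st,ce=cv2.connectedComponentsWithStats(m);i=1+st[1:,4].argmax();print(ce[i]+[255,170],st[i])
print("foot wrist",onz(c,ce[i]+[255,170],140,V))
# new beaker
im2=im.copy()
th=np.linspace(0,6.28,60)
for P,r in (([523,-384,113],27),([551,-359,38],80),([580.7,-332.6,113],27),([*onz(c,ce[i]+[255,170],140,V)[:2],140],18)):
    C=np.array([[P[0]+r*np.cos(t),P[1]+r*np.sin(t),P[2]] for t in th])
    cv2.polylines(im2,[np.int32(np.round(proj(c,C,V)*16))],True,(0,0,255),1,shift=4)
cv2.imwrite("pics/w2o.png",cv2.resize(im2[20:220,120:320],None,fx=3,fy=3,interpolation=cv2.INTER_CUBIC))
# side: foot
s=cv2.imread("pics/s3.png");S=bot.get_calibration("side")
cv2.imwrite("pics/s3z.png",cv2.resize(s[105:190,210:320],None,fx=7,fy=7,interpolation=cv2.INTER_CUBIC))
psi=np.radians(3.5);dx=np.array([np.cos(psi),np.sin(psi),0]);dy=np.array([-np.sin(psi),np.cos(psi),0])
for n,f in (("R",[494.7,215.1,147.5]),("L",[484.8,378.7,148.2])):
  for t in (30,27,24,21,18,15,10,5,0):
    a=-np.sin(np.radians(t))*dx+np.array([0,0,np.cos(np.radians(t))])
    r=[]
    for hh in (-15,0,40,80):
        j=bot.solve_ik(np.array(f)+a*hh,quat(-a,-dy)); r.append(None if j is None else j.round(2).tolist())
    print(n,t,r)
E
```

```text
[171 230 251] [ 22  81 251] [ 42 108 109] [ 30 157 109] [105 199 246]
[281.64073227 193.92906178] [ 15  13  24  23 437]
foot wrist [ 553.21317222 -186.98084372  140.        ]
R 30 [None, None, None, [1.14, -0.25, -0.96, 0.72, -0.73, -0.03]]
R 27 [None, [0.93, -0.08, -1.01, 0.86, -0.48, -0.04], [1.04, -0.15, -0.95, 0.7, -0.62, 0.05], [1.12, -0.22, -0.89, 0.61, -0.76, 0.09]]
R 24 [[0.93, -0.03, -0.95, 0.73, -0.48, 0.08], [0.96, -0.06, -0.92, 0.67, -0.54, 0.12], [1.03, -0.13, -0.87, 0.57, -0.67, 0.18], [1.09, -0.19, -0.81, 0.51, -0.8, 0.21]]
R 21 [[0.94, -0.01, -0.86, 0.56, -0.55, 0.24], [0.96, -0.04, -0.84, 0.52, -0.6, 0.26], [1.01, -0.1, -0.79, 0.46, -0.72, 0.3], [1.05, -0.16, -0.73, 0.42, -0.84, 0.32]]
R 18 [[0.93, 0.01, -0.78, 0.42, -0.61, 0.37], [0.95, -0.01, -0.76, 0.4, -0.66, 0.39], [0.98, -0.07, -0.71, 0.36, -0.77, 0.41], [1.01, -0.13, -0.65, 0.33, -0.88, 0.43]]
R 15 [[0.91, 0.04, -0.7, 0.31, -0.68, 0.49], [0.92, 0.02, -0.68, 0.3, -0.72, 0.5], [0.95, -0.04, -0.63, 0.27, -0.83, 0.52], [0.97, -0.09, -0.58, 0.26, -0.93, 0.53]]
R 10 [[0.87, 0.08, -0.58, 0.18, -0.79, 0.65], [0.87, 0.
[... 1217 characters left out ...]
83, 0.2], [1.21, 0.05, -0.49, 0.36, -0.92, 0.22]]
L 15 [[1.12, 0.19, -0.53, 0.34, -0.75, 0.28], [1.13, 0.17, -0.52, 0.33, -0.78, 0.28], [1.15, 0.12, -0.47, 0.3, -0.88, 0.3], [1.17, 0.08, -0.42, 0.28, -0.97, 0.31]]
L 10 [[1.08, 0.22, -0.42, 0.2, -0.85, 0.43], [1.08, 0.21, -0.4, 0.19, -0.88, 0.44], [1.09, 0.16, -0.35, 0.18, -0.97, 0.44], [1.1, 0.13, -0.3, 0.17, -1.06, 0.45]]
L 5 [[1.03, 0.26, -0.31, 0.09, -0.95, 0.55], [1.03, 0.25, -0.29, 0.09, -0.99, 0.56], [1.04, 0.21, -0.24, 0.08, -1.07, 0.56], [1.04, 0.18, -0.18, 0.08, -1.16, 0.56]]
L 0 [[0.98, 0.3, -0.21, 0.0, -1.06, 0.65], [0.98, 0.29, -0.19, 0.0, -1.09, 0.65], [0.98, 0.26, -0.13, 0.0, -1.17, 0.65], [0.98, 0.24, -0.07, 0.0, -1.26, 0.65]]
```

View pics/w2o.png

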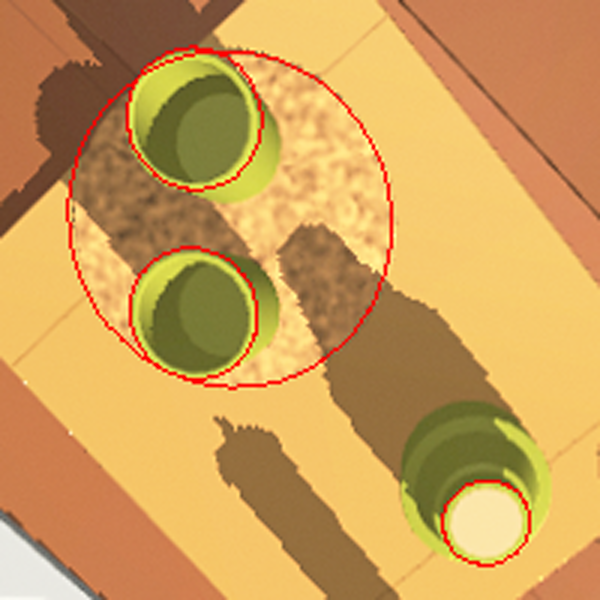

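View pics/s3z.png

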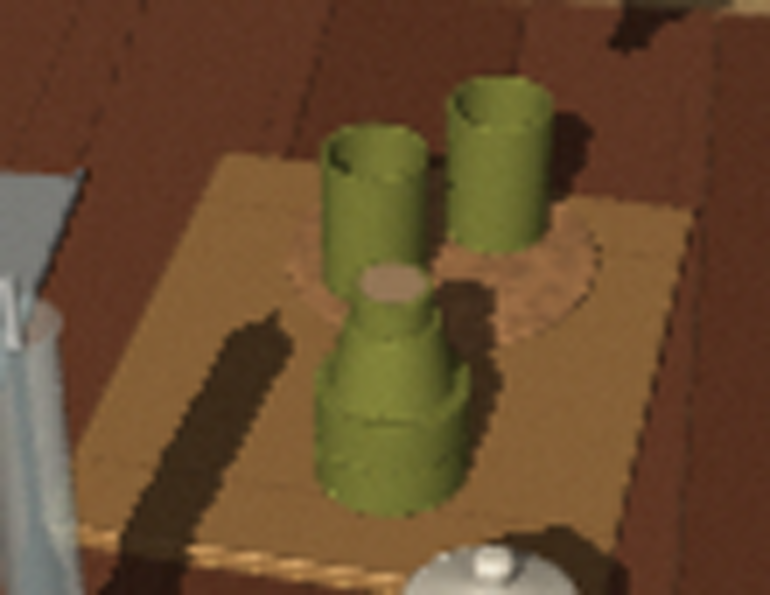

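Both beakers sit inside the mat outline and the stack foot is at (553,−187). The right cup can be reached at 24° of tilt. With the jaws along the drainer's y, the flat pads can hold the foot with a 6° mismatch.

```bash
cat >> h.py <<'E'
psi=np.radians(3.5);dx=np.array([np.cos(psi),np.sin(psi),0]);dy=np.array([-np.sin(psi),np.cos(psi),0])
def axis(t): return -np.sin(np.radians(t))*dx+np.array([0,0,np.cos(np.radians(t))])
def tq(t): return quat(-axis(t),-dy)
E
python3 - <<'E'
from h import *; from plant import bot
s=bot.read_state();p=s["tcp_pos"]
S=bot.get_calibration("side");c=bot.get_calibration("wrist");im,V=load(bot,"w2")
b=(210+(392.5)/7-.5,105+283.5/7-.5);print("stack side",onz(S,b,140),tri([ray(c,(281.64,193.93),V),ray(S,b)]))
bot.line_to([545,-180,365],velocity=250)
f=np.array([494.7,215.1,147.5])
bot.move_ptp(f+axis(24)*120,tq(24))
bot.move_gripper(56)
bot.pause(.2)
shot(bot,"w3");s=bot.read_state();print(s["t"],s["tcp_pos"],s["joint_pos"].round(2))
E
```

```text
stack side [ 554.55866985 -185.64563718  140.        ] (array([ 554.019535  , -186.70499208,  139.14026346]), [0.6804938401826439, 0.680493840182511])
16.975 [445.9745797  212.1575319  257.15204787] [ 1.15 -0.25 -0.76  0.47 -0.92  0.22]
```

View pics/w3.png

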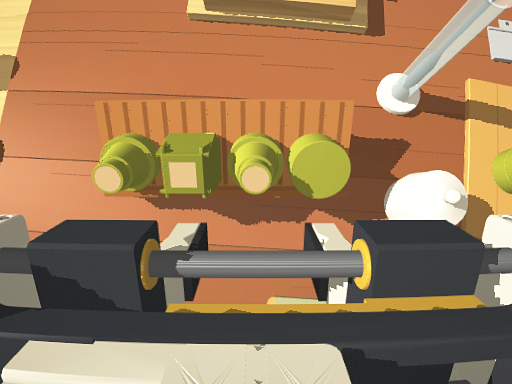

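The wrist view shows the cup feet at about (256,180) and (107,178), with the pot's square base between them at (182,176). I'll triangulate these with the top and side views.

```bash
python3 - <<'E'
from h import *; from plant import bot
T=bot.get_calibration("top");S=bot.get_calibration("side");c=bot.get_calibration("wrist");im,V=load(bot,"w3")
i=im.astype(int);m=((i[...,0]>105)&(i[...,2]-i[...,1]>5)).astype(np.uint8);m[:150]=0;m[205:]=0
n,l,st,ce=cv2.connectedComponentsWithStats(m)
B=[(ce[k],st[k]) for k in range(1,n) if st[k,4]>150]
for b in B: print(b)
for nm,u,a,b in (("R",256,(178.3,209.4),(268.,248.94)),("L",108,(123.8,212.1),(262.02,317.37))):
    w=min(B,key=lambda q:abs(q[0][0]-u))[0]
    print(nm,w,tri([ray(T,a),ray(S,b),ray(c,w,V)]),tri([ray(T,a),ray(c,w,V)])[0],tri([ray(S,b),ray(c,w,V)])[0],onz(c,w,147.5,V))
E
```

```text
(array([ 34.88290252, 182.17035192]), array([   0,  158,   84,   47, 3211], dtype=int32))
(array([182.56828194, 174.48017621]), array([169, 162,  28,  26, 681], dtype=int32))
(array([106.94444444, 178.46934866]), array([ 94, 166,  27,  26, 522], dtype=int32))
(array([255.01610018, 178.56350626]), array([242, 166,  27,  26, 559], dtype=int32))
(array([460.4664311 , 192.86219081]), array([443, 170,  26,  35, 283], dtype=int32))
R [255.01610018 178.56350626] (array([494.75508238, 215.07134417, 147.51833469]), [0.6630361212978736, 0.4991915616250511, 0.18929805536960834]) [494.11202516 214.80496299 150.08121424] [495.11577849 214.95173329 147.31621793] [494.92057283 214.96952805 147.5       ]
L [106.94444444 178.46934866] (array([484.93087943, 378.50326259, 147.81302581]), [0.9772255455162421, 0.6783563600270865, 0.36357069969627925]) [484.79109081 379.16688685 146.29421316] [485.41302826 378.31420907 147.61459863] [485.22213338 378.37999778 147.5       ]
```

```bash
python3 - <<'E'
from h import *; from plant import bot
f=np.array([494.9,215.0,147.5]);a=axis(30)
g=f-a*15.5
bot.line_to(g+axis(24)*35,velocity=150)
bot.line_to(g,velocity=60)
bot.pause(.15)
s=bot.read_state();print(s["tcp_pos"],g,s["contact_force"])
bot.move_gripper(44);bot.move_gripper(33,force=28)
s=bot.read_state();print(s["width"],s["contact_force"],s["t"])
bot.line_to(g+a*8,velocity=40);bot.pause(.1)
s=bot.read_state();print(s["width"],s["contact_force"],s["t"])
for n in("side","top"):
    cv2.imwrite(f"pics/{n}4.png",bot.camera(n)[:,:,::-1])
im=cv2.imread("pics/side4.png");cv2.imwrite("pics/s4.png",cv2.resize(im[180:380,180:320],None,fx=3,fy=3,interpolation=cv2.INTER_CUBIC))
E
```

```text
[502.73025522 215.80817061 134.60854368] [502.63554469 215.47312618 134.07660624] [-0.49723126  0.65120054 -0.11857997]
33.39812248546724 [-0.55181336  0.65092834 -0.03638076] 19.6417
32.70233595123392 [-0.20951501 -0.18629833  0.63235536] 20.0917
```

View pics/s4.png

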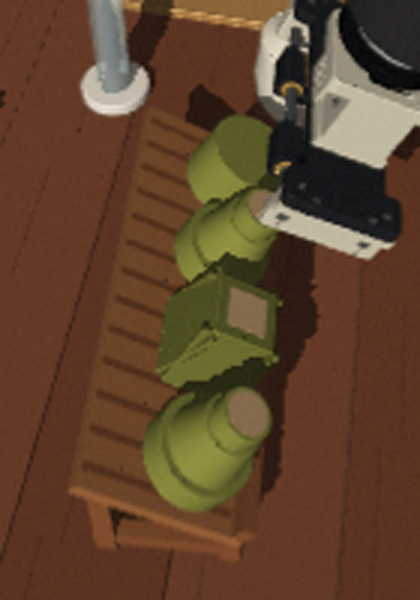

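The width reads 32.7 mm and there is no weight, so the cup was not lifted. The side view shows it still seated with the fingers at its foot. I'll look from the wrist.

```bash
python3 - <<'E'
from h import *; from plant import bot
im,V=shot(bot,"w4");s=bot.read_state();print(s["tcp_pos"],s["width"],s["contact_force"])
cv2.imwrite("pics/w4z.png",cv2.resize(im[130:330,150:370],None,fx=3,fy=3,interpolation=cv2.INTER_CUBIC))
c=bot.get_calibration("wrist")
Rm=R.from_quat(s["eef_rot"]).as_matrix()
for t in ([0,0,0],[0,0,-19],[0,16,0],[0,16,-19]): print(t,proj(c,s["tcp_pos"]+Rm@np.array(t,float),V))
print(proj(c,[494.9,215,147.5],V))
im=cv2.imread("pics/side4.png");cv2.imwrite("pics/s4b.png",cv2.resize(im[220:300,225:325],None,fx=7,fy=7,interpolation=cv2.INTER_CUBIC))
S=bot.get_calibration("side");print((proj(S,[494.9,215,147.5])[0]-[225,220])*7,(proj(S,s["tcp_pos"])[0]-[225,220])*7)
E
```

```text
[498.599792   215.19255905 140.9051161 ] 33.13601243220986 [0.1778185  0.29538455 0.02031776]
[0, 0, 0] [[254.56989927 218.62104023]]
[0, 0, -19] [[254.47489373 229.44188772]]
[0, 16, 0] [[277.64573462 218.6201328 ]]
[0, 16, -19] [[279.80418227 229.43488443]]
[[254.48541271 223.65113399]]
[302.1258288  202.58950973] [290.40048432 214.33392649]
```

View pics/w4z.png

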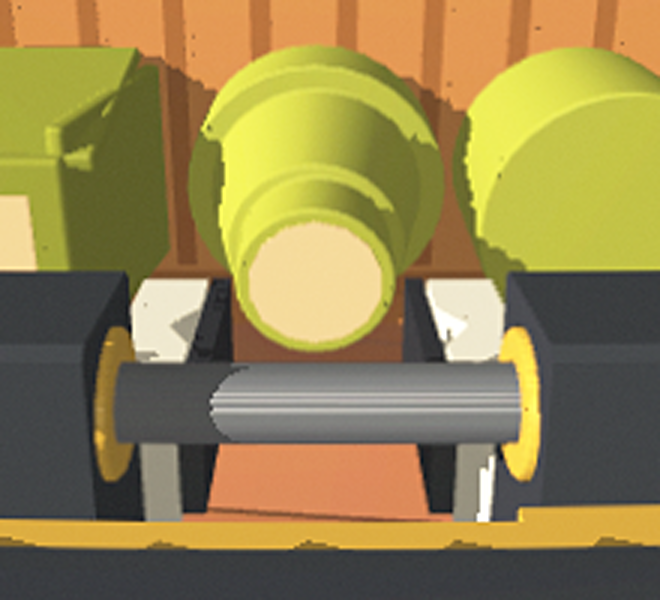

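View pics/s4b.png

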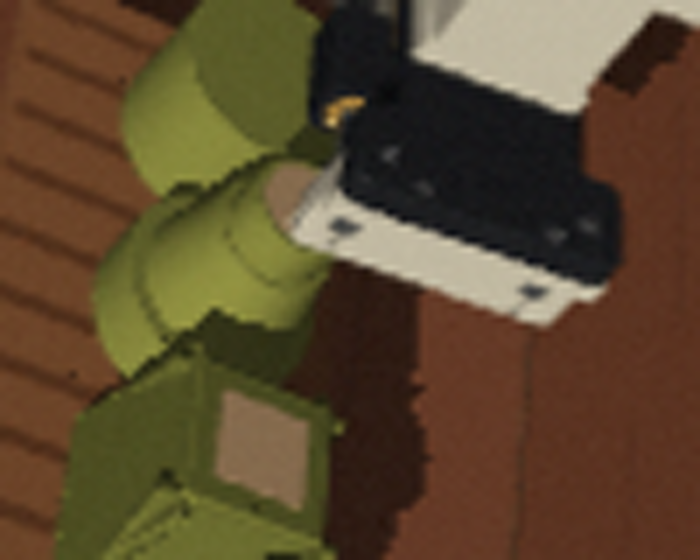

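```bash
python3 - <<'E'
from h import *; from plant import bot
im,V=load(bot,"w4");c=bot.get_calibration("wrist");d=np.load("pics/w4.npz");Rm=R.from_quat(d["q"]).as_matrix()
for col,z in (((0,0,255),0),((255,0,0),-19),((0,255,255),-38)):
    for sgn in(1,-1):
        P=[d["tcp"]+Rm@np.array([x,16.5*sgn,z],float) for x in (-9.5,9.5)]
        q=proj(c,P,V);print(z,sgn,q.round(1).tolist());cv2.line(im,*[tuple(int(v) for v in r.round()) for r in q],col,1)
cv2.imwrite("pics/w4o.png",cv2.resize(im[170:300,180:330],None,fx=5,fy=5,interpolation=cv2.INTER_NEAREST))
E
```

```text
0 1 [[278.0, 231.2], [278.6, 205.6]]
0 -1 [[231.0, 231.2], [230.4, 205.6]]
-19 1 [[280.2, 243.1], [280.9, 215.3]]
-19 -1 [[228.7, 243.1], [227.9, 215.2]]
-38 1 [[282.8, 257.5], [283.7, 227.1]]
-38 -1 [[225.8, 257.4], [224.9, 227.1]]
```

View pics/w4o.png

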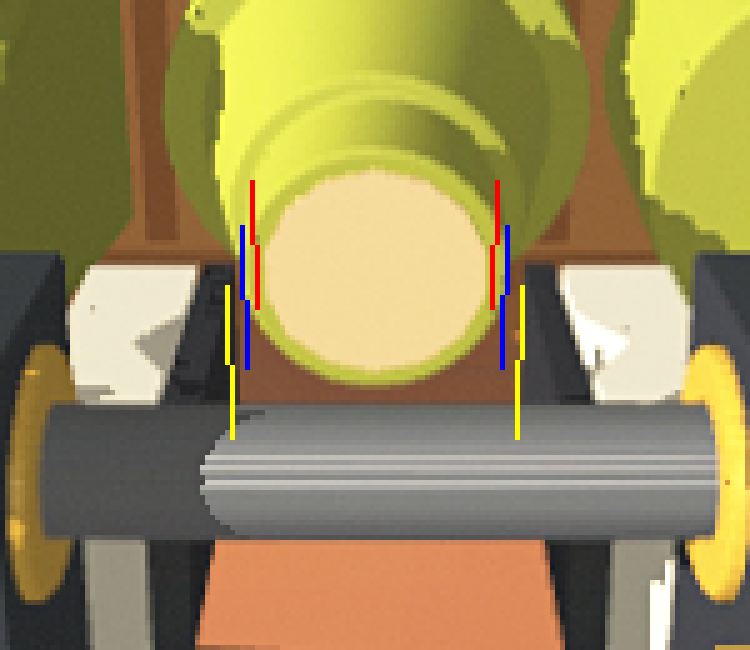

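```bash
python3 - <<'E'
from h import *; from plant import bot
c=bot.get_calibration("side");im=cv2.imread("pics/side4.png");d=np.load("pics/w4.npz");Rm=R.from_quat(d["q"]).as_matrix()
k=7;o=cv2.resize(im[190:300,225:335],None,fx=k,fy=k,interpolation=cv2.INTER_CUBIC)[:, :770]
for col,z in (((0,0,255),0),((255,0,0),-19),((0,255,255),-38),((255,0,255),-66)):
    P=[d["tcp"]+Rm@np.array([x,y,z],float) for x,y in ((-9.5,-37),(9.5,-37),(9.5,-16.5),(-9.5,-16.5))]
    q=((proj(c,P)-[225,190]+.5)*k).astype(int);cv2.polylines(o,[q],True,col,1)
cv2.imwrite("pics/s4o.png",cv2.resize(o,None,fx=.77,fy=.77))
E
```

```text
(no output)
```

View pics/s4o.png

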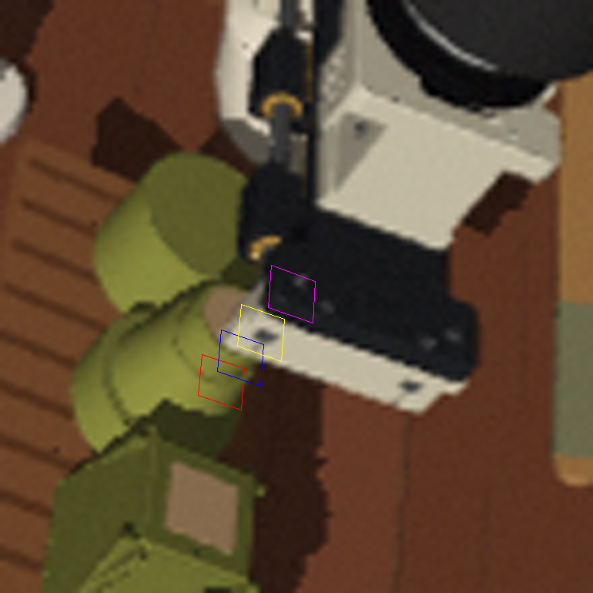

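```bash
python3 - <<'E'
from h import *; from plant import bot
c=bot.get_calibration("side");o=cv2.imread("pics/s1.png");Rm=R.from_quat(down(135)).as_matrix();t=np.array([553.6,-188.7,178.6])
for col,z in (((0,0,255),0),((255,0,0),-19),((0,255,255),-38),((255,0,255),-66)):
  for s in (1,-1):
    P=[t+Rm@np.array([x,y*s,z],float) for x,y in ((-9.5,47),(9.5,47),(9.5,26),(-9.5,26))]
    q=((proj(c,P)-[180,70]+.5)*4).astype(int);cv2.polylines(o,[q],True,col,1)
cv2.imwrite("pics/s1o.png",cv2.resize(o[120:330,200:500],None,fx=2.5,fy=2.5))
E
```

```text
(no output)
```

View pics/s1o.png

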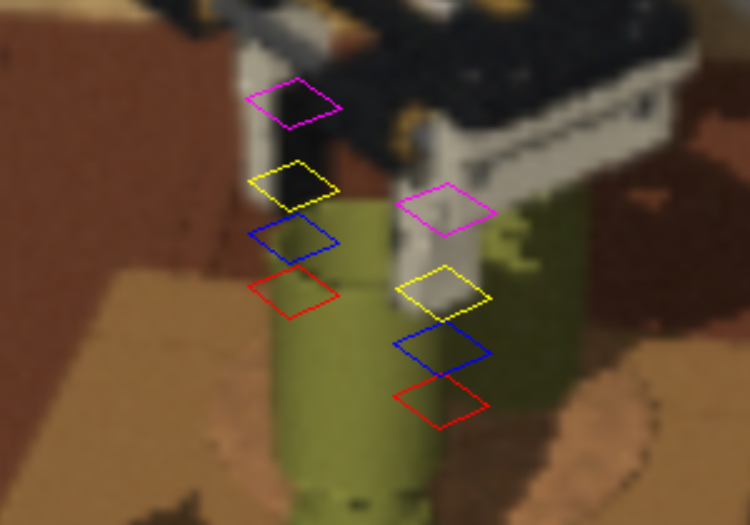

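The fingers in the pictures end about 32 mm short of the reported TCP. The wrist view (pad row 223 and spacing) and the side view (finger end near −33 mm) agree, and so does the empty grasp. I'll apply that offset and redo the reach check.

```bash
python3 - <<'E'
from h import *; from plant import bot
for n,f in (("R",[494.9,215.0,147.5]),("L",[485.1,378.4,147.7])):
  g=np.array(f)-axis(30)*14
  for t in (30,26,24,22,20,18,16,14):
    r=[]
    for hh in (-32,30):
        j=bot.solve_ik(g+axis(t)*hh,tq(t)); r.append(None if j is None else j.round(2).tolist())
    print(n,t,r)
# nest pose for tilt mismatch
for t in (-12,-10,-8,0):
    for z in (140-14-32,200): 
        j=bot.solve_ik([553.5,-187,z],tq(t)); print(t,z,None if j is None else j.round(2))
s=bot.read_state();print(s["joint_pos"],s["t"])
E
```

```text
R 30 [None, None]
R 26 [None, [0.98, -0.1, -0.95, 0.73, -0.55, 0.06]]
R 24 [[0.84, 0.03, -0.99, 0.89, -0.37, -0.02], [0.99, -0.09, -0.9, 0.62, -0.59, 0.15]]
R 22 [[0.88, 0.04, -0.93, 0.72, -0.42, 0.12], [0.98, -0.07, -0.84, 0.53, -0.63, 0.24]]
R 20 [[0.89, 0.05, -0.87, 0.59, -0.47, 0.24], [0.97, -0.05, -0.79, 0.45, -0.67, 0.33]]
R 18 [[0.9, 0.07, -0.82, 0.48, -0.52, 0.34], [0.95, -0.03, -0.73, 0.38, -0.71, 0.41]]
R 16 [[0.89, 0.08, -0.76, 0.38, -0.57, 0.43], [0.93, -0.01, -0.68, 0.32, -0.75, 0.48]]
R 14 [[0.88, 0.1, -0.71, 0.31, -0.62, 0.51], [0.91, 0.01, -0.63, 0.26, -0.79, 0.55]]
L 30 [[1.02, 0.16, -0.93, 1.23, -0.45, -0.51], [1.19, 0.07, -0.86, 0.92, -0.61, -0.32]]
L 26 [[1.08, 0.17, -0.85, 0.94, -0.48, -0.28], [1.2, 0.08, -0.77, 0.72, -0.65, -0.13]]
L 24 [[1.1, 0.18, -0.8, 0.8, -0.51, -0.16], [1.19, 0.09, -0.72, 0.63, -0.67, -0.04]]
L 22 [[1.11, 0.19, -0.74, 0.68, -0.54, -0.05], [1.18, 0.1, -0.67, 0.55, -0.7, 0.04]]
L 20 [[1.11, 0.2, -0.69, 0.58, -0.58, 0.05], [1.17, 0.12, -0.62, 0.47, -0.73, 0.12]]
L 18 [[1.11, 0.21, -0.64, 0.48, -0.62, 0.14], [1.16, 0.13, -0.57, 0.41, -0.77, 0.2]]
L 16 [[1.1, 0.22, -0.59, 0.4, -0.66, 0.23], [1.14, 0.14, -0.52, 0.34, -0.81, 0.27]]
L 14 [[1.09, 0.24, -0.54, 0.33, -0.7, 0.3], [1.12, 0.16, -0.47, 0.29, -0.84, 0.33]]
-12 94 [ 0.02  0.42 -0.15  0.01 -1.2   1.61]
-12 200 [ 0.02  0.34 -0.02  0.01 -1.42  1.61]
-10 94 [ 0.01  0.4  -0.18  0.01 -1.16  1.61]
-10 200 [ 0.01  0.32 -0.05  0.01 -1.38  1.61]
-8 94 [ 0.01  0.38 -0.21  0.01 -1.12  1.61]
-8 200 [ 0.01  0.3  -0.07  0.01 -1.34  1.62]
0 94 [ 0.01  0.29 -0.32  0.   -0.95  1.62]
0 200 [ 0.01  0.21 -0.18  0.   -1.18  1.62]
[ 0.94125981 -0.04484632 -0.93373651  0.69663184 -0.51048204  0.10488939] 20.2417
```

```bash
cat > grab.py <<'E'
from h import *; from plant import bot
def grab(f,t,tag):
    a=axis(30);g=np.array(f)-a*14-axis(t)*32
    bot.line_to(g+axis(t)*30,velocity=150,ori=tq(t))
    bot.line_to(g,velocity=60); bot.pause(.15)
    s=bot.read_state();print("at",(s["tcp_pos"]-g).round(2),s["contact_force"].round(2))
    bot.move_gripper(44);bot.move_gripper(30,force=28)
    s=bot.read_state();print("w",s["width"],s["contact_force"].round(2),s["t"])
    bot.line_to(g+a*10,velocity=40);bot.pause(.1)
    s=bot.read_state();print("up",s["width"],s["contact_force"].round(2),s["t"])
    for n in("side","top"): cv2.imwrite(f"pics/{n}{tag}.png",bot.camera(n)[:,:,::-1])
    im=cv2.imread(f"pics/side{tag}.png");cv2.imwrite(f"pics/s{tag}.png",cv2.resize(im[200:370,190:330],None,fx=3.5,fy=3.5,interpolation=cv2.INTER_CUBIC))
E
python3 - <<'E'
from grab import *
bot.move_gripper(56)
grab([494.9,215.0,147.5],22,"5")
shot(bot,"w5")
E
```

```text
at [0.13 0.31 0.54] [0.9  0.15 0.11]
w 35.08049511040963 [-1.2   0.15 -0.75] 22.7583
up 35.10209430490587 [-0.6  -0.17 -1.54] 23.2583
```

View pics/s5.png

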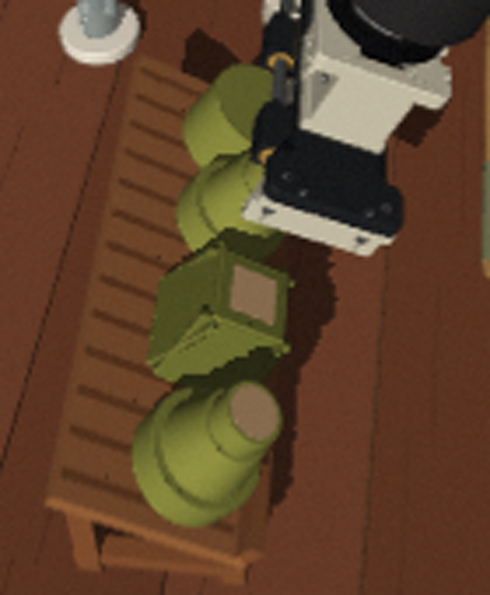

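View pics/w5.png

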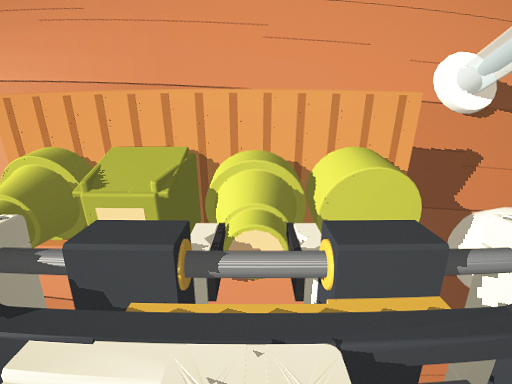

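The right cup is held (width 35.1 mm, about 1.5 N), and the side view shows it lifted clear of the drainer by its foot. Now carrying it over to the stack.

```bash
python3 - <<'E'
from h import *; from plant import bot
p=bot.read_state()["tcp_pos"]; a=axis(30)
bot.line_to(p+a*35,velocity=120)
p=bot.read_state()["tcp_pos"]
bot.line_to(p+np.array([0,-10,90]),velocity=200,ori=tq(12))
st=np.array([553.6,-186.9])
x,y=st-4.45*dx[:2]
bot.line_to([x,y,235],velocity=230,ori=tq(-8))
bot.line_to([x,y,205],velocity=150)
bot.pause(.3)
s=bot.read_state();print(s["t"],s["tcp_pos"],x,y,s["width"],s["contact_force"])
for n in("side","top"): cv2.imwrite(f"pics/{n}6.png",bot.camera(n)[:,:,::-1])
shot(bot,"w6")
im=cv2.imread("pics/side6.png");cv2.imwrite("pics/s6.png",cv2.resize(im[80:210,190:330],None,fx=5,fy=5,interpolation=cv2.INTER_CUBIC)[:600])
E
```

```text
27.0583 [ 549.52490723 -187.1868069   205.75407735] 549.1583001470227 -187.17166600093012 35.57064592367267 [-0.4688003 -0.1540559 -0.7624101]
```

View pics/s6.png

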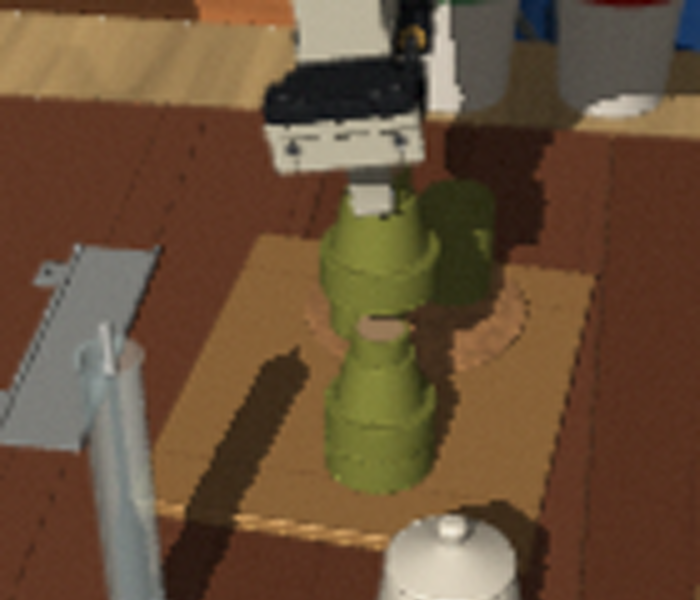

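View pics/w6.png

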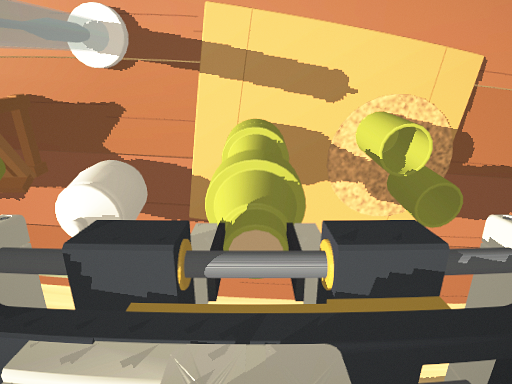

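```bash
cat > ov.py <<'E'
from h import *; from plant import bot
def circ(c,im,P,r,col,V=None):
    th=np.linspace(0,2*np.pi,90);C=np.array([[P[0]+r*np.cos(t),P[1]+r*np.sin(t),P[2]] for t in th])
    cv2.polylines(im,[np.int32(np.round(proj(c,C,V)*16))],True,col,1,shift=4)
E
python3 - <<'E'
from ov import *
c=bot.get_calibration("side");im=cv2.imread("pics/side6.png")
im=cv2.resize(im,None,fx=5,fy=5,interpolation=cv2.INTER_CUBIC)
c=dict(c)
for k in("fx","fy"):c[k]*=5
for k in("cx","cy"):c[k]=(c[k]+.5)*5-.5
w,V=load(bot,"w6");tc=np.load("pics/w6.npz")["tcp"];cw=bot.get_calibration("wrist")
F=tc+32*axis(-8)+[0,0,14];print(F)
for h,r in((0,36),(26,36),(26,29)):
    circ(c,im,F-[0,0,80-h],r,(0,0,255));circ(cw,w,F-[0,0,80-h],r,(0,0,255),V)
for z,r in((34,36),(86,36),(140,18),(60,36)):
    circ(c,im,[553.6,-186.9,z],r,(255,0,0));circ(cw,w,[553.6,-186.9,z],r,(255,0,0),V)
cv2.imwrite("pics/s6o.png",im[480:1000,1000:1650]);cv2.imwrite("pics/w6o.png",cv2.resize(w[100:290,170:350],None,fx=3,fy=3))
E
```

```text
[ 553.78083827 -186.93168534  251.11570904]
```

View pics/s6o.png

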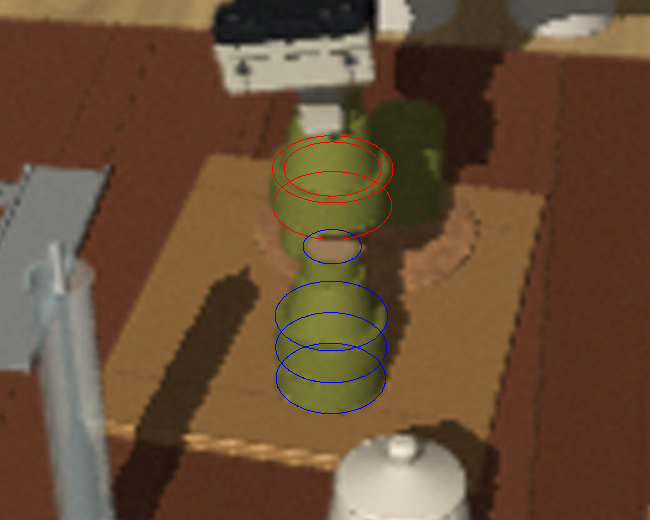

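View pics/w6o.png

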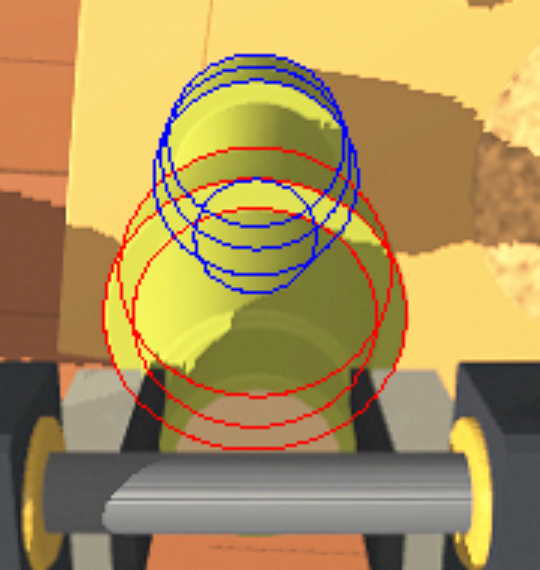

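```bash
python3 - <<'E'
import cv2
a=cv2.imread("pics/side6.png");b=cv2.imread("pics/top6.png")
cv2.imwrite("pics/s6z.png",cv2.resize(a[105:190,235:300],None,fx=7,fy=7,interpolation=cv2.INTER_CUBIC))
E
```

```text
(no output)
```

View pics/s6z.png

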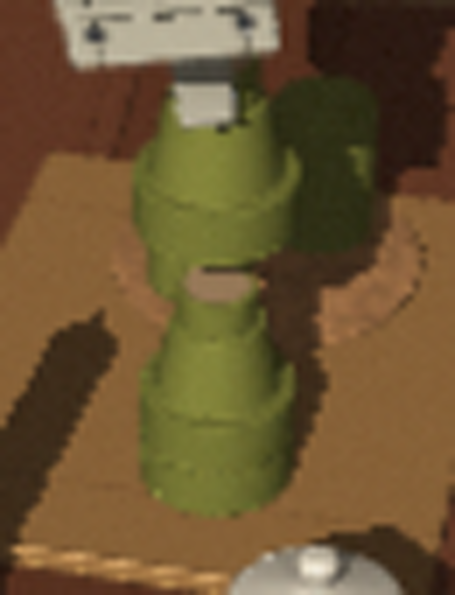

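The cup is upright and centred over the stack in both views (side collar centre 216 against 217 in the zoom). Lowering with force checks.

```bash
cat > nest.py <<'E'
from h import *; from plant import bot
def nest(x,y,zs,zc,zmin,thr=4):
    bot.pause(.1);f0=bot.read_state()["contact_force"]
    z=zs
    while z>zmin:
        z-=5 if z>zc+12 else (2 if z>zc+2 else 0.7)
        bot.line_to([x,y,z],velocity=60 if z>zc+12 else 30)
        s=bot.read_state();d=s["contact_force"]-f0
        if z<zc+8: print(round(z,1),s["tcp_pos"][2].round(2),d.round(1))
        if d[2]>thr or np.linalg.norm(d[:2])>8: break
    return z,s["t"]
E
python3 - <<'E'
from nest import *
x,y=np.array([553.6,-186.9])-4.45*dx[:2]
bot.line_to([x,y,165],velocity=90)
print(nest(x,y,165,120.3,112))
cv2.imwrite("pics/side7.png",bot.camera("side")[:,:,::-1])
a=cv2.imread("pics/side7.png");cv2.imwrite("pics/s7z.png",cv2.resize(a[105:190,235:300],None,fx=7,fy=7,interpolation=cv2.INTER_CUBIC))
E
```

```text
128 127.91 [-0.2  2.1 -1. ]
126 125.86 [ 0.5  2.4 -0.9]
124 123.82 [ 1.2  0.9 -0.8]
122 121.85 [-0.3  0.3 -0.1]
121.3 121.26 [ 0.3  0.6 -1.4]
120.6 120.56 [ 0.7  1.4 -1. ]
119.9 119.86 [ 0.9  0.9 -1.2]
119.2 119.15 [ 1.   1.6 -1.8]
118.5 118.44 [ 1.5  1.3 -1.4]
117.8 118.03 [1.4 1.4 0.9]
117.1 117.93 [-0.8  2.2  5.1]
(117.09999999999998, 32.4667)
```

View pics/s7z.png

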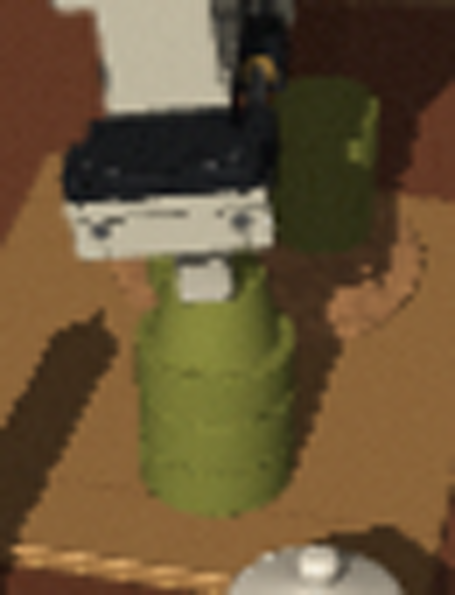

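The first cup is home: three even collars are visible in the side view, and contact came at the expected height. Releasing, checking, then fetching the left cup.

```bash
python3 - <<'E'
from grab import *
p=bot.read_state()["tcp_pos"]
bot.line_to([p[0],p[1],p[2]],velocity=30)
bot.move_gripper(58)
p=bot.read_state()["tcp_pos"]
bot.line_to(p+axis(-8)*45,velocity=90)
bot.line_to([535,-175,300],velocity=220,ori=tq(0))
bot.pause(.15);shot(bot,"w8");s=bot.read_state();print(s["t"],s["contact_force"])
for n in("side","top"): cv2.imwrite(f"pics/{n}8.png",bot.camera(n)[:,:,::-1])
a=cv2.imread("pics/side8.png");cv2.imwrite("pics/s8z.png",cv2.resize(a[105:190,235:300],None,fx=7,fy=7,interpolation=cv2.INTER_CUBIC))
E
```

```text
35.0333 [0.18743587 0.27255437 0.74245417]
```

View pics/s8z.png

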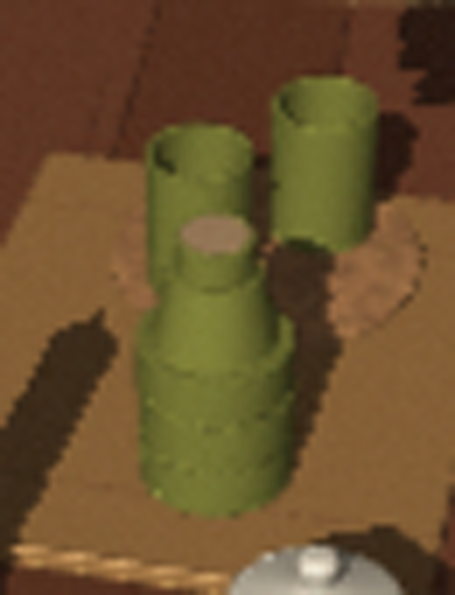

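View pics/w8.png

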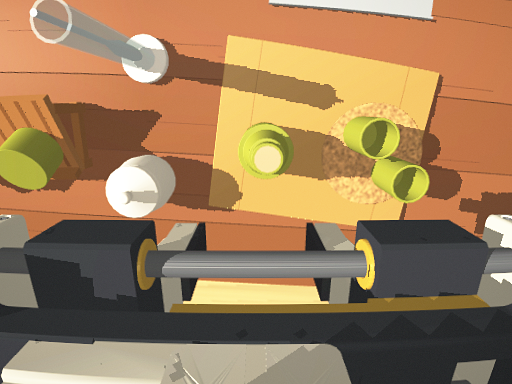

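```bash
python3 - <<'E'
from grab import *
im,V=load(bot,"w8");c=bot.get_calibration("wrist");S=bot.get_calibration("side")
sub=im[135:180,240:300].astype(int);m=((sub[...,2]-sub[...,1]>5)&(sub[...,2]>200)&(sub[...,0]>120)).astype(np.uint8)
n,l,st,ce=cv2.connectedComponentsWithStats(m);i=1+st[1:,4].argmax();u=ce[i]+[240,135];print(u,st[i])
b=(235+218.5/7-.5,105+236.5/7-.5)
print("foot",onz(c,u,166,V),onz(S,b,166),tri([ray(c,u,V),ray(S,b)]))
f=np.array([485.1,378.4,147.7]);t=26
bot.line_to([525,-120,365],velocity=250)
g=f-axis(30)*14-axis(t)*32
bot.move_ptp(g+axis(t)*85,tq(t))
grab(f,t,"9")
shot(bot,"w9")
E
```

```text
[267.06666667 158.75964912] [ 14  10  27  28 570]
foot [ 554.96914596 -187.12602838  166.        ] [ 554.15504781 -184.40187928  166.        ] (array([ 554.5761486 , -187.24050913,  163.98498556]), [0.05751670252484653, 0.057516702524737576])
at [-0.02  0.47  0.65] [ 0.24  0.35 -0.36]
w 34.957094018313505 [-0.71 -0.17 -0.37] 39.725
up 35.06904300377609 [-0.42 -0.82 -1.08] 40.225
```

View pics/s9.png

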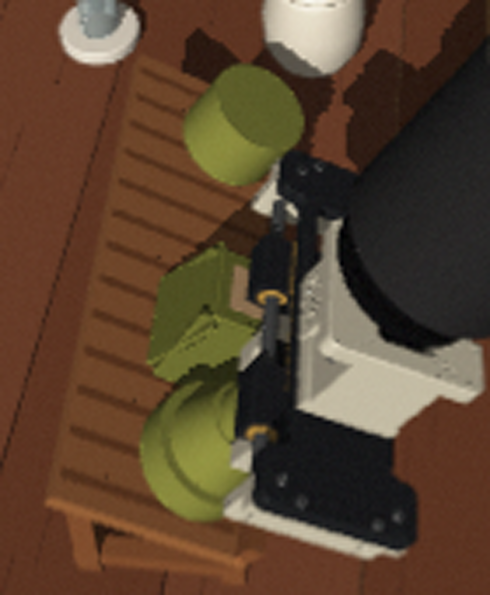

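View pics/w9.png

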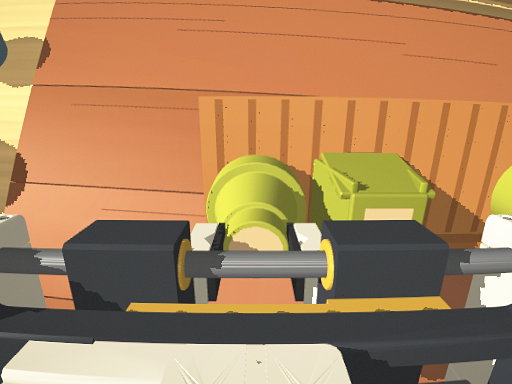

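The left cup is held (35.1 mm) and lifted; the pot and ramekin have not moved. Carrying it to the stack.

```bash
python3 - <<'E'
from ov import *
p=bot.read_state()["tcp_pos"]; a=axis(30)
bot.line_to(p+a*40,velocity=120)
p=bot.read_state()["tcp_pos"]
bot.line_to(p+np.array([5,-10,100]),velocity=200,ori=tq(14))
x,y=np.array([554.2,-187.0])-2.23*dx[:2]
bot.line_to([x,y,260],velocity=230,ori=tq(-4))
bot.line_to([x,y,228],velocity=150)
bot.pause(.3)
s=bot.read_state();print(s["t"],s["tcp_pos"]-[x,y,228],s["width"],s["contact_force"])
shot(bot,"w10");im=bot.camera("side")[:,:,::-1].copy();cv2.imwrite("pics/side10.png",im)
cv2.imwrite("pics/s10z.png",cv2.resize(im[90:190,235:300],None,fx=6,fy=6,interpolation=cv2.INTER_CUBIC))
E
```

```text
44.9 [ 0.36336228 -0.03636095  0.80209925] 35.51279805682958 [-0.28081695 -0.21334396 -1.51346468]
```

View pics/s10z.png

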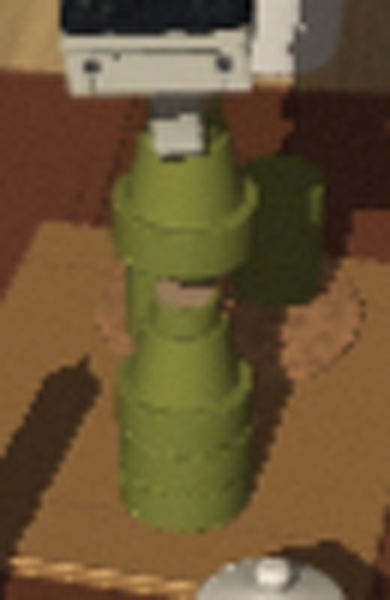

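View pics/w10.png

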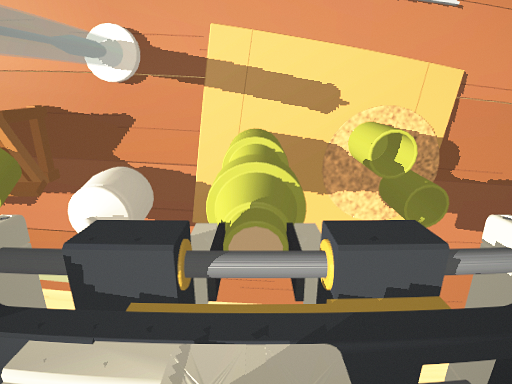

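The held cup sits over the stack in the side view (centres 184 and 185 in the zoom) and is upright. Lowering.

```bash
python3 - <<'E'
from nest import *
x,y=np.array([554.0,-187.0])-2.23*dx[:2]
bot.line_to([x,y,190],velocity=90)
print(nest(x,y,190,146.1,138))
cv2.imwrite("pics/side11.png",bot.camera("side")[:,:,::-1])
a=cv2.imread("pics/side11.png");cv2.imwrite("pics/s11z.png",cv2.resize(a[90:190,235:300],None,fx=6,fy=6,interpolation=cv2.INTER_CUBIC))
E
```

```text
153 152.89 [-0.8  0.5  0.3]
151 150.86 [-0.4  0.5  1. ]
149 148.83 [0.2 0.3 0.5]
147 146.82 [-0.   0.8 -0.3]
146.3 146.3 [-0.2  0.3  0.2]
145.6 145.56 [-0.6  0.1 -0.3]
144.9 144.85 [0.4 0.9 0.7]
144.2 144.21 [-0.5  0.5  0.3]
143.5 144.01 [-0.8  0.2  5.2]
(143.50000000000006, 49.7417)
```

View pics/s11z.png

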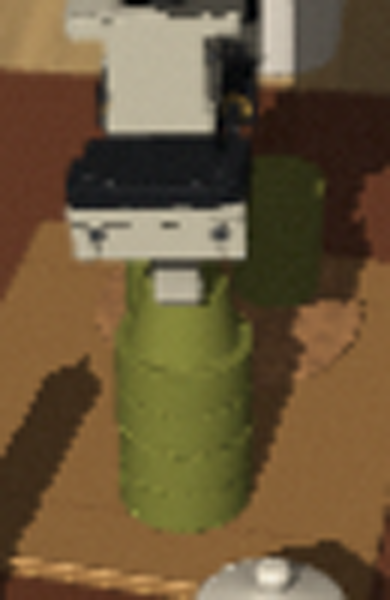

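Four even collars show, and contact came where expected (2 mm below nominal, as with the first cup). Releasing and backing off for a final check.

```bash
python3 - <<'E'
from ov import *
p=bot.read_state()["tcp_pos"]
bot.line_to(p,velocity=30)
bot.move_gripper(58)
p=bot.read_state()["tcp_pos"]
bot.line_to(p+axis(-4)*50,velocity=90)
bot.line_to([520,-165,330],velocity=220,ori=tq(0))
bot.pause(.4);im,V=shot(bot,"w12");s=bot.read_state();print(s["t"],s["contact_force"])
S=bot.get_calibration("side");sd=bot.camera("side")[:,:,::-1].copy();cv2.imwrite("pics/side12.png",sd)
cv2.imwrite("pics/top12.png",bot.camera("top")[:,:,::-1])
k=3.4;o=cv2.resize(sd[95:370,190:340],None,fx=2.1,fy=2.1,interpolation=cv2.INTER_CUBIC)
cv2.imwrite("pics/s12z.png",cv2.resize(sd[90:190,220:320],None,fx=6,fy=6,interpolation=cv2.INTER_CUBIC));cv2.imwrite("pics/s12d.png",cv2.resize(sd[130:370,190:340],None,fx=2.5,fy=2.5,interpolation=cv2.INTER_CUBIC))
# foot check, and change vs. start outside the handled things
a=cv2.imread("pics/side0.png");print("mean diff jar/hyd",np.abs(a[140:222,200:296].astype(int)-sd[140:222,200:296]).mean())
E
```

```text
52.6333 [-0.30269902 -0.28825095  0.1358341 ]
mean diff jar/hyd 5.927760840108401
```

View pics/s12z.png

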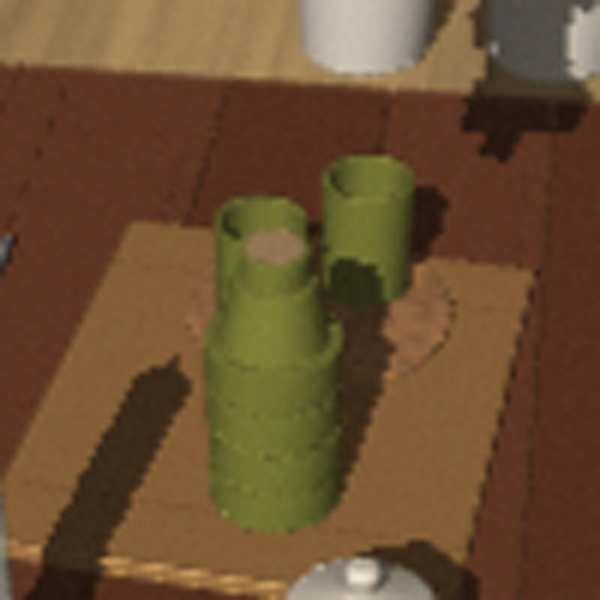

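View pics/s12d.png

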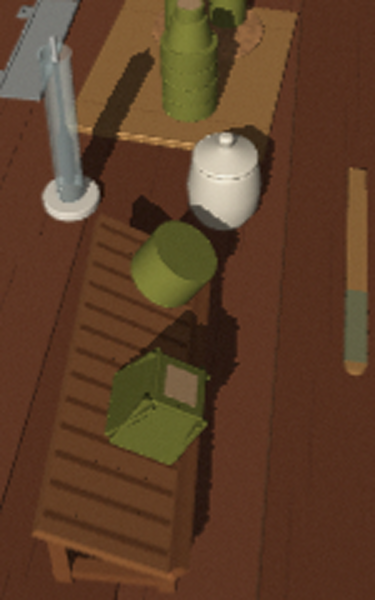

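View pics/w12.png

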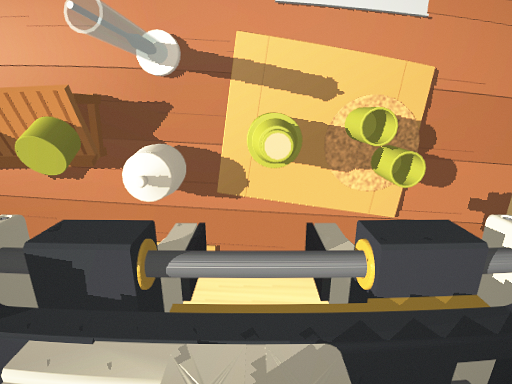

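```bash
python3 - <<'E'
from h import *; from plant import bot
im,V=load(bot,"w12");c=bot.get_calibration("wrist");S=bot.get_calibration("side")
print("expected side zoom",(proj(S,[554.3,-187,192])[0]-[220,90]+.5)*6,"seen 275,246")
b=(220+275.5/6-.5,90+246.5/6-.5)
sub=im[115:170,250:310].astype(int);m=((sub[...,2]-sub[...,1]>5)&(sub[...,2]>200)&(sub[...,0]>120)).astype(np.uint8)
n,l,st,ce=cv2.connectedComponentsWithStats(m);i=1+st[1:,4].argmax();u=ce[i]+[250,115]
print(tri([ray(c,u,V),ray(S,b)]))
bot.close_job()
E
```

```text
expected side zoom [278.10195472 246.67189421] seen 275,246
(array([ 555.40903511, -187.90929657,  191.46160879]), [0.32100455644977205, 0.3210045564497429])
the job is handed in; nothing more can be done
```

The job is done and handed in at about 53 s of the 72 s allowed. The beaker is off the stack and stands mouth up on the cork mat. It is wholly inside the mat outline, about 23 mm clear of the other beaker. Both cups were then nested foot up on the olive stack, right cup first, and every piece was lowered with force-checked steps to a contact of about 5–7 N.

**Last checks:**
- The side view shows four even collars on the stack.
- The top foot triangulates to 191.5 mm, against 192 mm for fully home.
- The ramekin and square pot are still on the drainer, and the jar, hydrometer and other beaker look unmoved by eye.

**What disagreed:**
- **First grasp missed:** the first close on the right cup caught nothing, because the real fingertips end about 32 mm short of the reported TCP. I measured this from two views, applied the offset, and both cup grasps then held. The same error means the beaker was held only about 5 mm below its rim.
- **Seating height:** both cups made contact about 2 mm lower than I computed, which fits the uncertainty in that offset.
- **Side-view position:** the finished stack's foot sits about 0.5 px left of my estimate in the side view, which is within calibration error.
- **Jar and hydrometer comparison:** my before-and-after picture difference for that area was inconclusive (5.9 grey levels), because the stack and shadows had changed in it.

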